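Prime the squaring jig and hold the specimen carrier home in its corner

TASK

First prime the jig by pressing the red nozzle cap of the fixed canister all the way down and letting it spring back up. Then bring the blue specimen carrier flat into the jig's corner, its long side flush along the green fence and its end butted against the orange stop, and clamp it there with one diagonal push, firmly (about 10 N each way) against the fence and down on the bed at the same time. Finish while still holding that push, without letting go, and leave the reagent bottle, the glass dish and the timer where they stand.

Things in the scene. Friction and masses are not known exactly. Their poses are not given: they have to be found in the camera images.
- jig: squaring jig fixed to the bench, turned by up to 0.4 rad: dark board 220 x 260 mm, 8 mm thick, carrying a white bed 200 x 240 mm (top 18 mm above the bench), a green fence and an orange stop. Origin: centre of the board's underside. x points squarely at the fence, y along the fence towards the stop, z up. The fence runs the full length of the bed on the +x side: its upright face is at x = 80 mm, it is 16 mm thick and its top is 24 mm above the bed
- bed: the jig's bed plate with a slick white coating (friction with the carrier only about 0.15, so a push towards the fence reaches it nearly undiminished), 200 x 240 x 10 mm, the surface on which the carrier slides. Origin: centre of its underside, 8 mm above the bench; axes as the jig's
- fence: the jig's green fence bar, 16 x 240 x 24 mm, rigid. Origin: NOT on the bar but on the bed's top face at the bed's centre; axes as the jig's; the face that the carrier is pressed against lies at x = 80 mm
- stop: the jig's orange stop block, 70 x 24 x 24 mm, rigid. Origin: NOT on the block but on the bed's top face at the bed's centre; axes as the jig's; the face that the carrier butts against lies at y = 80 mm, and the block covers x = 8 to 78 mm
- corner (a point): the inner corner of the jig, where the fence face (x = 80 mm in the jig), the stop face (y = 80 mm in the jig) and the bed's top meet; axes as the jig's. With the carrier home, its centre lies 30 mm from this point in -x and 40 mm in -y
- carrier: loose specimen carrier, 0.2 to 0.42 kg: blue flat sole 60 (x) x 80 (y) x 18 mm high, with an upright white grip rib in the middle, 16 mm thick (x), 50 mm long (y), rising 30 mm above the sole (top 48 mm above the underside). On either side of the rib the sole's flat top is 22 mm wide. Origin: centre of the underside; z up. It starts flat on the bed, away from fence and stop, turned up to 0.5 rad against the jig. Either end may go to the stop
- canister: primer canister fixed to the bench beside the jig, at the jig's open (-y) end: white body 58 mm across with a green band on a 90 mm square foot plate, neck top 124 mm above the bench. Origin: centre of its underside on the bench, z up; the cap sits on its axis
- cap_top (a point): centre of the flat top of the red nozzle cap (disc 32 mm across, 20 mm high, with a small nozzle towards the bed); 153 mm above the bench when up. It moves with the cap
- cap (a joint): travel of the sprung cap in m: 0 up, 0.008 fully down (straight down). The spring needs about 2.4 N to start and 7.2 N fully down, and lifts the cap back up by itself
- reagent: bystander: loose glass reagent bottle with blue cap, 64 mm across, 130 mm high, beyond the stop end of the jig. Origin: centre of the underside
- dish: bystander: loose covered glass dish, 92 mm across, 20 mm high, behind the fence. Origin: centre of the underside
- timer: bystander: loose white bench timer, 50 x 70 x 22 mm, behind the fence. Origin: centre of the underside
Mind the look-alikes: they are no part of the job. There is more than one size of the carrier; the one meant has the size given above. What is shaped like the canister but brown is not meant.

How it is judged:
On the way, in this order (a step that is already met when the one before it is completed fails the run):
1. the nozzle cap is pressed down (at least 6 of its 8 mm) (value of joint cap above 0.006 m), for 0.05 s.
2. the cap has sprung back up (within 2 mm) (value of joint cap below 0.002 m), for 0.1 s.
3. the carrier lies flat in the jig's corner, against fence and stop (x of carrier in the frame of corner between -0.0335 and -0.027 m and y of carrier in the frame of corner between -0.0435 and -0.037 m and z of carrier in the frame of corner below 0.003 m and angle between carrier's own z axis and vertical below 0.06 rad and angle between the x axis of carrier and the x axis of jig, either way round below 0.06 rad), for 0.2 s.
At the end, for the whole second after the job is handed in: carrier at rest in the corner: within 3.5 mm of touching fence and stop, flat on the bed (3 mm), square within 0.06 rad; pressed by the robot with over 5 N on the fence and 8 N on the bed (weight of 2 to 4 N included); cap up within 2 mm; bystanders moved under 25 mm (all of step 3 and contact force between carrier and fence above 5 N and contact force between carrier and bed above 8 N and contact force between any of the fingers, the arm and carrier above 3 N and value of joint cap below 0.002 m and linear speed of carrier below 0.02 m/s and distance of each of reagent, dish, timer from where it was at the start of the episode below 0.025 m); the arm keeps its last pose, push and grip.
It fails at once if the bottle, the dish or the timer is pushed more than 25 mm or tipped over (distance of any of reagent, dish, timer from where it was at the start of the episode above 0.025 m or angle between any of reagent, dish, timer's own z axis and vertical above 0.5 rad).
It also fails if it takes over 45 s, if anything falls off the work surface, if the arm or the gripper's body presses on something with over 40 N, if the wrist force passes 120 N, or if a joint passes its speed limit or range.

ROBOT

A 7-joint arm with a two-finger parallel gripper is mounted at the origin on the work surface. World frame = base frame: x ahead of the robot, y to its left, z up, the work surface at z = 0. Lengths are in m, angles in rad, forces in N, time in s.
With the tool pointing down it reaches from about 0.35 to 0.9 m from the base axis. Payload 8.1 kg.
Tool frame: the origin (TCP) lies on the centre line of the jaws, within the pads' length; the fingertips stand 17 mm ahead of it and the grasp point (between the pads) lies 2 mm behind it; z points along the fingers, y is the direction in which the jaws open and shut (so a half turn about z gives the same grasp; the last joint's range is limited). The gripper opens to 92 mm and grips with 3 to 60 N. Pads are 19 mm wide; open, the fingers measure 130 mm over their backs; the gripper's body (75 mm by 190 mm) begins 47 mm behind the grasp point.
Start: joints at [-1.266, 0.434, 0.025, 1.573, -0.012, 1.134, -0.075], TCP at [0.248, 0.574, 0.244] pointing down, gripper open.
Joint ranges: [-2.62, 2.62], [-0.44, 2.09], [-1.27, 1.32], [0.08, 2.57], [-1.32, 4.46], [0.12, 2], [-2.74, 2.74]. Speed limits (rad/s): [2.22, 2.22, 3.01, 3.01, 3.14, 3.14, 3.14].

INTERFACE

Orientations are given as a 3x3 rotation matrix whose columns are the frame's x, y, z axes.
In Python, from plant import telemetry, snapshot, camera_params, ticket, trace, tip_of gives the robot as it stands. The module is installed in compiled form; this text tells all that it offers.
- The arm moves only by the tool drive_tool, never from a script. Its argument "commands" is a list that holds one entry, the list of rows, each a list of 7 numbers: the shift along the tool's x, y, z in mm, then the turn, a rotation vector about the tool's x, y, z in rad, then the closure, from 0 (fully open) to 1 (shut). A call has 1 to 5 rows; each row is the pose to reach, as a shift and turn from the pose commanded when the call began, along the tool's axes at that moment; what a row does not reach only later rows make up. A row lasts 1/10 s, in which the tool goes at most 50 mm and 8.59 degrees, less where a joint would pass 70% of its speed; a pose out of reach is approached as far as the arm can. A call with a gripper value outside its range is refused whole. The fingers move at their own pace and stop on an object; "force" is the grip in N (left out, the last holds). Time passes only in rows, so rows that repeat a pose let the fingers close. It gives the time, the measured TCP pose, the force and the opening at its end, in the units of the state.
- telemetry.get_state(): the state, without advancing time (a new reading comes with each control period).
- snapshot(name): name is "side" or "top" or "wrist"; returns the picture (400x640x3 uint8, blue, green, red); there is no depth.
- camera_params(name): a dict with "intrinsics" (3x3 intrinsics, pixels), "extrinsics" (4x4, takes a point from world to camera coordinates). Camera axes: x right, y down, z forward; pixel columns grow to the right and rows downward; lengths in m; the calibration is good to about 2 mm. A picture is of the moment at which its call begins: read the wrist's pose just before it. camera_params takes no time and is no camera call; for the wrist camera it gives the pose at the moment of the call.
- ticket.finish_job(): hands the job in, once; it reports no verdict.
Trained networks look in the newest picture that a camera, given by its name, has taken for a name from the list of things; names that differ only in an ending like _2 or _b are one class to them, and where a whole thing is asked for, a point or a joint stands for the part that bears it (a point fixed in the world has none). Each returns a list of dicts, best first, with "p" (0 to 1); they miss things now and then, are a little off and sometimes report something else, mostly with a low value. They report only what shows in the picture. A call takes as long as a camera call. They do not tell look-alikes from the thing itself.
- trace(query, camera): "region" (400x640 bool, what is visible of it).
- tip_of(query, camera): "point" ([x, y, z] in m, in world coordinates, good to about 4 mm: a listed point, or the origin of a listed thing).
The state is a dict: "clock": time; "joint_positions": joint angles; "dq": joint speeds; "joint_torque": joint torques, N m; "ee_pos": TCP position; "tool_rot": TCP orientation; "force": force on the tool from outside, world axes, zero at the start; "moment": the same for the moment, N m; "gripper_width": finger opening in m.
Only numpy, scipy, OpenCV 4.12 (cv2) and the standard library are available. Lean on these libraries where they do the work, as an engineer would, in place of code of your own. Each camera call takes 0.05 s, during which the arm holds its last target.

## Working session

There is one attempt and no reset: what is moved stays moved. The work goes in short steps, Python scripts to look and compute and a tool call to move; the robot and the scene stay as the last step left them, time stands still between calls to the robot, and variables do not carry over. Pictures are saved under pics/ and viewed, and the job is handed in when it is done.

Besides the shell and the picture viewer there is one more tool, called after "Call:" as name(argument=value, ...), one argument or row to a line, values as JSON. drive_tool: Moves the arm, as the interface text tells. Its arguments: {"type":"object","properties":{"commands":{"type":"array"},"force":{"type":"number"}},"required":["commands"]}

```bash
mkdir -p pics; ls; python3 - <<'E'
from plant import telemetry, snapshot, camera_params
import cv2,numpy as np
s=telemetry.get_state()
for k,v in s.items(): print(k,np.round(v,3).tolist())
for n in("top","side"):
    im=snapshot(n); cv2.imwrite(f"pics/{n}0.png",im)
    p=camera_params(n); print(n,np.round(p["intrinsics"],1).tolist(),np.round(p["extrinsics"],3).tolist())
E
```

```text
pics
clock 0.0
joint_positions [-1.266, 0.435, 0.025, 1.574, -0.012, 1.134, -0.075]
dq [0.0, -0.0, -0.0, -0.001, -0.001, -0.0, 0.0]
joint_torque [0.0, -66.785, 0.985, -31.445, -0.06, 0.043, 0.0]
ee_pos [0.248, 0.573, 0.243]
tool_rot [[-0.918, 0.397, -0.0], [0.397, 0.918, -0.002], [-0.0, -0.002, -1.0]]
force [0.21, 0.051, -0.955]
moment [0.038, 0.032, -0.031]
gripper_width 0.092
top [[385.8, 0.0, 322.2], [0.0, 385.8, 198.3], [0.0, 0.0, 1.0]] [[-0.024, -1.0, -0.009, 0.096], [-0.981, 0.025, -0.191, 0.564], [0.191, 0.004, -0.982, 1.037], [0.0, 0.0, 0.0, 1.0]]
side [[411.1, 0.0, 317.7], [0.0, 411.1, 195.4], [0.0, 0.0, 1.0]] [[0.811, -0.585, -0.01, -0.386], [-0.381, -0.515, -0.768, 0.36], [0.444, 0.627, -0.64, 0.675], [0.0, 0.0, 0.0, 1.0]]
```

View pics/top0.png

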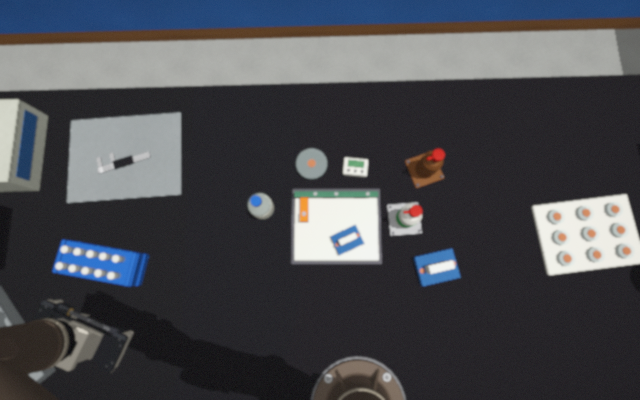

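View pics/side0.png

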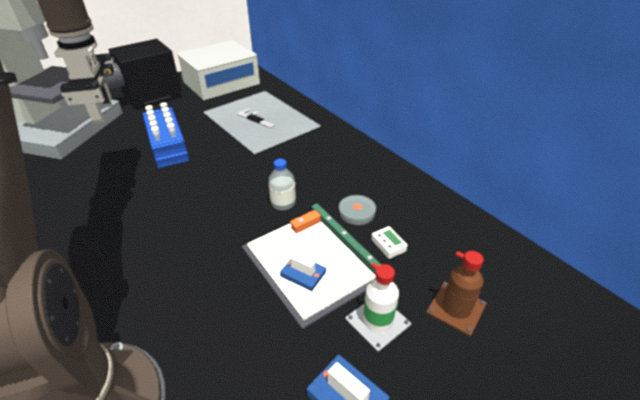

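The top view shows two carriers and two canisters.
- **Carriers:** the small blue one is on the bed at (346,240). A larger one is off the jig at (437,267).
- **Canisters:** the white/green one is at (405,217). The brown one is at (425,165).

The bed carrier and the white canister fit the description. I'll measure them and confirm with a crop.

```bash
cat > h.py <<'E'
import numpy as np,cv2
from plant import telemetry, snapshot, camera_params, trace, tip_of
def ray(n,uv,z):
    p=camera_params(n);K=np.array(p["intrinsics"]);T=np.array(p["extrinsics"])
    R=T[:3,:3];c=-R.T@T[:3,3];uv=np.atleast_2d(uv)
    d=(R.T@np.linalg.inv(K)@np.c_[uv,np.ones(len(uv))].T).T
    return c+d*((z-c[2])/d[:,2:])
def proj(n,P):
    p=camera_params(n);K=np.array(p["intrinsics"]);T=np.array(p["extrinsics"])
    q=(K@(T[:3,:3]@np.atleast_2d(P).T+T[:3,3:])).T
    return q[:,:2]/q[:,2:]
E
python3 - <<'E'
from h import *
t=snapshot("top");s=snapshot("side")
for q in ("jig","corner","carrier","cap_top","canister","reagent","dish","timer"):
  for c in("top","side"):
    for r in tip_of(q,c)[:3]: print(q,c,round(r["p"],2),np.round(r["point"],3),np.round(proj(c,r["point"]),0))
for q in("bed","carrier","fence","stop"):
  for r in trace(q,"top")[:2]:
    m=r["region"].astype(np.uint8); b=cv2.minAreaRect(cv2.findNonZero(m))
    print(q,round(r["p"],2),m.sum(),np.round(cv2.boxPoints(b),1).tolist())
a=cv2.resize(t[170:300,270:480],None,fx=3.5,fy=3.5,interpolation=2);cv2.imwrite("pics/c1.png",a)
E
```

```text
jig top 0.71 [ 0.496  0.044 -0.006] [[336. 225.]]
jig side 0.57 [ 0.497  0.043 -0.002] [[314. 262.]]
corner top 0.74 [0.572 0.124 0.012] [[308. 199.]]
corner side 0.59 [0.573 0.127 0.018] [[320. 221.]]
corner side 0.36 [ 0.504 -0.159  0.155] [[385. 272.]]
carrier top 0.98 [ 0.366 -0.237  0.003] [[436. 268.]]
carrier top 0.74 [0.444 0.016 0.02 ] [[347. 242.]]
carrier side 0.8 [0.451 0.015 0.016] [[304. 274.]]
cap_top top 0.72 [ 0.655 -0.226  0.154] [[439. 155.]]
cap_top top 0.46 [ 0.51  -0.159  0.155] [[417. 210.]]
cap_top side 0.74 [ 0.506 -0.154  0.153] [[384. 270.]]
cap_top side 0.58 [ 0.659 -0.231  0.151] [[478. 259.]]
cap_top side 0.31 [0.678 0.111 0.005] [[357. 212.]]
canister top 0.91 [ 0.509 -0.161 -0.003] [[405. 219.]]
canister top 0.56 [ 0.655 -0.224  0.002] [[424. 170.]]
canister side 0.86 [ 0.652 -0.225  0.001] [[455. 308.]]
canister side 0.6 [ 0.507 -0.154  0.004] [[377. 320.]]
reagent top 0.87 [ 0.55   0.259 -0.002] [[263. 209.]]
reagent side 0.72 [0.548 0.259 0.001] [[282. 202.]]
dish top 0.58 [0.679 0.12  0.003] [[309. 165.]]
dish side 0.9 [ 0.681  0.109 -0.001] [[358. 213.]]
timer top 0.56 [ 0.664 -0.016 -0.002] [[354. 169.]]
timer side 0.8 [ 0.668 -0.018  0.002] [[389. 244.]]
bed 0.88 4337 [[295.0, 198.0], [378.0, 198.0], [378.0, 260.0], [295.0, 260.0]]
bed 0.43 6102 [[291.0, 189.0], [381.0, 189.0], [381.0, 263.0], [291.0, 263.0]]
carrier 0.93 559 [[329.6000061035156, 235.5], [355.0, 224.1999969482422], [363.5, 243.3000030517578], [338.1000061035156, 254.60000610351562]]
carrier 0.91 1285 [[411.70001220703125, 257.29998779296875], [453.79998779296875, 247.1999969482422], [461.1000061035156, 277.70001220703125], [419.0, 287.79998779296875]]
fence 0.8 600 [[294.8999938964844, 197.3000030517578], [295.0, 189.8000030517578], [378.1000061035156, 191.0], [378.0, 198.5]]
stop 0.47 160 [[301.0, 199.0], [307.0, 199.0], [307.0, 221.0], [301.0, 221.0]]
```

View pics/c1.png

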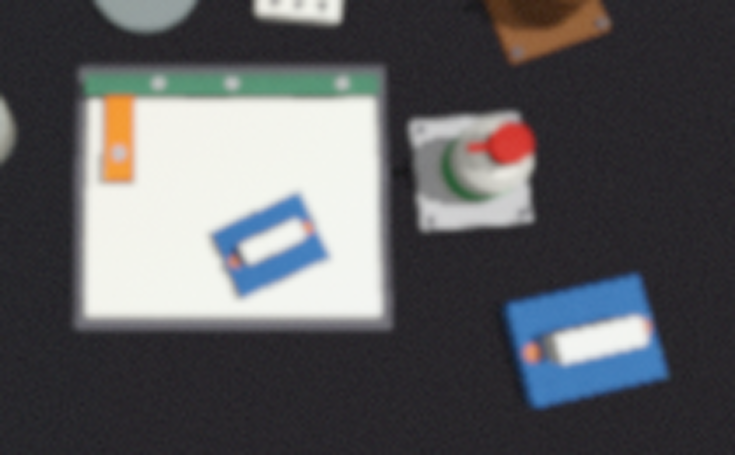

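The crop confirms both. The bed carrier measures about 60x80 mm against roughly 1.5 times that for the other, and the white canister has the green band. Next I'll refine the jig and carrier poses.

```bash
cat > pose.py <<'E'
from h import *
from scipy.optimize import least_squares
def masks(im):
    hsv=cv2.cvtColor(im,cv2.COLOR_BGR2HSV); h,s,v=cv2.split(hsv)
    return h,s,v
def wh(im,R): 
    return im
def hull(n,P):
    return cv2.convexHull(proj(n,P).astype(np.float32))[:,0]
def box(x0,x1,y0,y1,z0,z1): return np.array([[x,y,z] for x in(x0,x1) for y in(y0,y1) for z in(z0,z1)],float)
def place(P,p):
    c,s=np.cos(p[2]),np.sin(p[2]); Q=P.copy(); Q[:,0]=p[0]+c*P[:,0]-s*P[:,1]; Q[:,1]=p[1]+s*P[:,0]+c*P[:,1]; return Q
def fit(n,mask,B,p0):
    cs,_=cv2.findContours(mask.astype(np.uint8),cv2.RETR_EXTERNAL,cv2.CHAIN_APPROX_NONE)
    c=max(cs,key=cv2.contourArea); hu=cv2.convexHull(c)
    pts=c[:,0].astype(np.float32)
    pts=np.array([q for q in pts if abs(cv2.pointPolygonTest(hu,(float(q[0]),float(q[1])),True))<1.5])
    def f(p):
        H=hull(n,place(B,p)).reshape(-1,1,2).astype(np.float32)
        return [cv2.pointPolygonTest(H,(float(a),float(b)),True)-0.5 for a,b in pts]
    r=least_squares(f,p0,loss="soft_l1",diff_step=1e-3,x_scale=[.01,.01,.05])
    return r.x,np.std(f(r.x)),len(pts)
E
python3 - <<'E'
from pose import *
for n in("top","side"):
    im=snapshot(n)
    h,s,v=masks(im)
    bed0=[0.495,0.044,0.0]
    # green fence
    g=((h>60)&(h<95)&(s>80)&(v>40))
    roi=np.zeros_like(g);H=hull(n,place(box(75,101,-125,125,10,50)/1000,bed0)).astype(np.int32)
    roi=cv2.fillConvexPoly(roi.astype(np.uint8),H,1)>0; g&=roi
    print(n,"fence",g.sum(),fit(n,g,box(80,96,-120,120,18,42)/1000,bed0))
    # bed white+ blue+ orange
    roi=cv2.fillConvexPoly(np.zeros_like(v),hull(n,place(box(-125,101,-140,140,0,42)/1000,bed0)).astype(np.int32),1)>0
    w=(v>120)&roi if n=="top" else ((v>140)&roi)
    w=cv2.morphologyEx(w.astype(np.uint8),cv2.MORPH_CLOSE,np.ones((3,3)))
    cv2.imwrite(f"pics/w_{n}.png",w*255)
    b=(h>100)&(h<125)&(s>110)&(v>50)
    roi=cv2.fillConvexPoly(np.zeros_like(v),hull(n,place(box(-70,70,-70,70,18,66)/1000,[.447,.016,0])).astype(np.int32),1)>0
    b&=roi
    for p in ((.447,.016,.42),(.447,.016,.2)):
        print(n,"carrier",b.sum(),fit(n,b,box(-30,30,-40,40,18,36)/1000,p))
    # cap
    r=((h<8)|(h>172))&(s>150)&(v>80)
    roi=cv2.fillConvexPoly(np.zeros_like(v),hull(n,place(box(-40,40,-40,40,120,155)/1000,[.508,-.157,0])).astype(np.int32),1)>0
    r&=roi; ys,xs=np.nonzero(r); print("red",r.sum(),xs.min(),xs.max(),ys.min(),ys.max(),proj(n,[[.508,-.157,.153]]))
E
```

```text
top fence 288 (array([ 4.93516915e-01, -8.60305941e-02,  1.85126264e-08]), np.float64(0.6301576255454217), 56)
top carrier 277 (array([0.45632925, 0.01735875, 0.44138302]), np.float64(2.078276753904243), 50)
top carrier 277 (array([0.45542049, 0.02271933, 0.31828407]), np.float64(2.2037395879515937), 50)
red 115 405 422 206 215 [[416.4068225  210.92646917]]
side fence 644 (array([ 0.49531938,  0.04755342, -0.02154848]), np.float64(0.4600761477234079), 146)
side carrier 508 (array([0.45052363, 0.02000088, 0.41301656]), np.float64(1.226825784034336), 76)
side carrier 508 (array([0.45056028, 0.02007065, 0.40605291]), np.float64(1.2408892654879646), 76)
red 335 371 394 263 283 [[385.79006704 271.14547106]]
```

```bash
cat >> pose.py <<'E'
def contour(mask):
    cs,_=cv2.findContours(mask.astype(np.uint8),cv2.RETR_EXTERNAL,cv2.CHAIN_APPROX_NONE)
    c=max(cs,key=cv2.contourArea); hu=cv2.convexHull(c)
    return np.array([q for q in c[:,0].astype(np.float32) if abs(cv2.pointPolygonTest(hu,(float(q[0]),float(q[1])),True))<1.5])
def fit2(obs,p0):
    S=np.array([.01,.01,.05]);p0=np.array(p0)
    def f(u):
        p=p0+u*S;o=[]
        for n,pts,B in obs:
            H=hull(n,place(B,p)).reshape(-1,1,2)
            o+=[cv2.pointPolygonTest(H,(float(a),float(b)),True)-.3 for a,b in pts]
        return np.array(o)
    # finite difference jacobian with fixed step
    def J(u): return np.array([(f(u+.05*e)-f(u-.05*e))/.1 for e in np.eye(3)]).T
    r=least_squares(f,np.zeros(3),jac=J,loss="soft_l1")
    return np.round(p0+r.x*S,4),round(float(np.std(f(r.x))),2)
def near(query,n,c,z=0.03,R=30):
    out=[]
    for r in trace(query,n):
        m=r["region"]
        if m.sum()<50: continue
        ys,xs=np.nonzero(m); u=proj(n,[[c[0],c[1],z]])[0]
        if np.hypot(xs.mean()-u[0],ys.mean()-u[1])<R: out.append(m)
    return out[0] if out else None
E
cat > measure.py <<'E'
from pose import *
import sys
def jig():
    obs=[]
    FB=box(80,96,-120,120,18,42)/1000
    for n in("top","side"):
        snapshot(n)
        m=near("fence",n,(.58,.045))
        if m is not None:
            o=[(n,contour(m),FB)]; print("fence",n,fit2(o,[.495,.045,0])); obs+=o
        m=near("jig",n,(.495,.045))
        if m is not None:
            B=np.r_[box(-110,110,-130,130,0,8),box(80,96,-120,120,8,42)]/1000
            o=[(n,contour(m),B)]; print("jig",n,m.sum(),fit2(o,[.495,.045,0])); obs+=o
    print("joint",fit2(obs,[.495,.045,0]))
def carrier(p0):
    obs=[]
    for n in("top","side"):
        snapshot(n)
        m=near("carrier",n,p0)
        if m is not None:
            B=np.r_[box(-30,30,-40,40,18,36),box(-8,8,-25,25,36,66)]/1000
            o=[(n,contour(m),B)]; print("carrier",n,m.sum(),fit2(o,p0)); obs+=o
    print("joint",fit2(obs,p0))
E
python3 -c "
from measure import *
jig(); carrier([.448,.016,.42])
for n in('top','side'):
  for r in trace('cap_top',n)[:2]:
    ys,xs=np.nonzero(r['region']); print(n,xs.min(),xs.max(),ys.min(),ys.max())
print(telemetry.get_state()['clock'])"
```

```text
fence top (array([ 0.4947,  0.0432, -0.0236]), 0.54)
jig top 6068 (array([ 0.4941,  0.0451, -0.0257]), 0.35)
fence side (array([ 0.492 ,  0.0436, -0.0371]), 0.69)
jig side 8169 (array([ 0.4918,  0.0463, -0.0251]), 1.56)
joint (array([ 0.493 ,  0.0454, -0.0286]), 1.07)
carrier top 628 (array([0.45  , 0.0143, 0.391 ]), 0.49)
carrier side 1066 (array([0.4471, 0.0162, 0.4236]), 0.36)
joint (array([0.4481, 0.0155, 0.4148]), 0.66)
top 428 444 149 161
top 406 421 205 217
side 373 392 264 284
side 456 482 251 270
1.9
```

Measured poses (x, y in m, yaw in rad):
- **Jig:** (0.493, 0.0455), yaw −0.026.
- **Carrier:** (0.448, 0.0155), yaw 0.415.
- **Cap:** (0.508, −0.157). The two cameras agree.

Next I move to the cap, closing the jaws and turning on the way.

Call:
drive_tool(
  commands=[
    [[-30,-32,0,0,0,0.14,1],[-60,-64,0,0,0,0.28,1],[-90,-96,0,0,0,0.42,1],[-120,-128,0,0,0,0.56,1],[-150,-160,0,0,0,0.7,1]],
  ],
  force=20,
)

```text
clock: 2.4
ee_pos: [0.3225, 0.3657, 0.2439]
tool_rot: [[-0.441, 0.897, 0.0], [0.897, 0.441, 0.001], [0.0, 0.0, -1.0]]
force: [0.1, 0.4, 0.8]
gripper_width: 0.0563
```

Call:
drive_tool(
  commands=[
    [[-46,-5.3,0,0,0,0.03,1],[-92,-10.7,0,0,0,0.04,1],[-138,-16,0,0,0,0.04,1],[-184,-21.4,0,0,0,0.04,1],[-230,-26.7,0,0,0,0.04,1]],
  ],
)

```text
clock: 2.9
ee_pos: [0.4013, 0.1479, 0.2441]
tool_rot: [[-0.411, 0.912, 0.001], [0.912, 0.411, 0.001], [0.0, 0.001, -1.0]]
force: [0.6, 1.0, -0.3]
gripper_width: 0.0162
```

```bash
python3 -c "
from h import *
s=telemetry.get_state(); R=np.array(s['tool_rot']); print(s['ee_pos'],R.round(3).tolist(), R.T@(np.array([.508,-.157,.185])-s['ee_pos'])*1000)"
```

```text
[0.40132551 0.14794691 0.24409692] [[-0.411, 0.912, 0.001], [0.912, 0.411, 0.001], [0.0, 0.001, -1.0]] [-321.88201723  -28.01734945   58.91947031]
```

Call:
drive_tool(
  commands=[
    [[-46,-4,0,0,0,0,1],[-92,-8,0,0,0,0,1],[-138,-12,0,0,0,0,1],[-184,-16,0,0,0,0,1],[-230,-20,0,0,0,0,1]],
  ],
)

```text
clock: 3.4
ee_pos: [0.4776, -0.07, 0.2441]
tool_rot: [[-0.411, 0.912, 0.001], [0.912, 0.411, 0.0], [-0.0, 0.001, -1.0]]
force: [0.0, 0.2, 0.2]
gripper_width: 0.0005
```

Call:
drive_tool(
  commands=[
    [[-46,-4,10,0,0,0,1],[-92,-8,35,0,0,0,1],[-92,-8,59,0,0,0,1],[-92,-8,59,0,0,0,1]],
  ],
)

```text
clock: 3.8
ee_pos: [0.5057, -0.1563, 0.1821]
tool_rot: [[-0.408, 0.913, -0.005], [0.913, 0.408, 0.0], [0.002, -0.005, -1.0]]
force: [-0.7, 0.3, -0.3]
gripper_width: 0.0003
```

```bash
python3 -c "
from h import *
s=telemetry.get_state(); print(s['ee_pos'],s['force'],s['gripper_width'])
for n in('side','top'):
  im=snapshot(n); u,v=proj(n,[[.508,-.157,.153]])[0].astype(int)
  t=proj(n,[s['ee_pos']+np.array([0,0,-.017])])[0]; print(n,u,v,t)
  for r in tip_of('cap_top',n)[:2]: print(r['p'],np.round(r['point'],3))
  cv2.imwrite(f'pics/p_{n}.png',cv2.resize(im[v-70:v+70,u-80:u+80],None,fx=4,fy=4,interpolation=2))
a=np.hstack([cv2.imread('pics/p_side.png'),cv2.imread('pics/p_top.png')]);cv2.imwrite('pics/p.png',cv2.resize(a,(800,350)))
"
```

```text
[ 0.50574436 -0.15634916  0.18211832] [-0.67024803  0.29043086 -0.31900377] 0.0003310468092932642
side 385 271 [385.2305332  266.86818116]
0.54 [ 0.658 -0.228  0.15 ]
top 416 210 [417.32261613 211.0553176 ]
0.63 [ 0.657 -0.226  0.155]
0.4 [ 0.511 -0.16   0.156]
```

View pics/p.png

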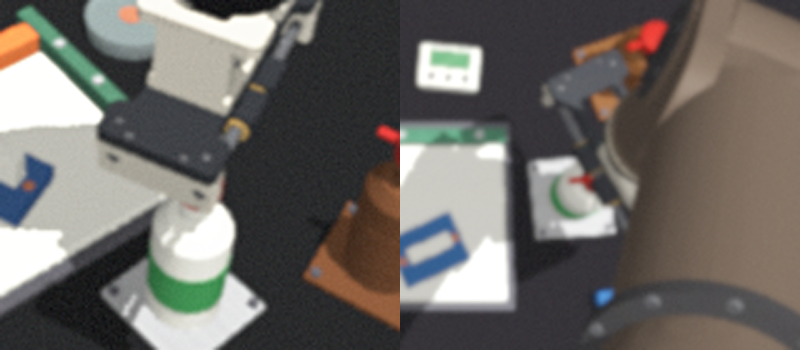

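The closed fingertips are above the white canister's cap, and projected tip and cap agree to within 5 px. Pressing now.

Call:
drive_tool(
  commands=[
    [[0,0,8,0,0,0,1],[0,0,14,0,0,0,1],[0,0,18,0,0,0,1],[0,0,21,0,0,0,1],[0,0,21,0,0,0,1]],
  ],
)

```text
clock: 4.5
ee_pos: [0.5079, -0.1547, 0.1637]
tool_rot: [[-0.411, 0.912, 0.0], [0.912, 0.411, 0.001], [0.001, 0.001, -1.0]]
force: [0.6, 3.0, 6.4]
gripper_width: 0.0003
```

Call:
drive_tool(
  commands=[
    [[0,0,3,0,0,0,1],[0,0,6,0,0,0,1],[0,0,6,0,0,0,1]],
  ],
)

```text
clock: 4.8
ee_pos: [0.5083, -0.1549, 0.1616]
tool_rot: [[-0.41, 0.912, 0.003], [0.912, 0.41, 0.003], [0.002, 0.004, -1.0]]
force: [-15.8, 10.5, 53.7]
gripper_width: 0.0007
```

It bottomed out: the force jumped to 54 N at full travel. Releasing.

Call:
drive_tool(
  commands=[
    [[0,0,-15,0,0,0,1],[0,0,-45,0,0,0,1],[0,0,-60,0,0,0,1],[0,0,-60,0,0,0,0.6]],
  ],
)

```text
clock: 5.2
ee_pos: [0.5085, -0.156, 0.2195]
tool_rot: [[-0.41, 0.912, 0.003], [0.912, 0.41, -0.0], [-0.002, 0.003, -1.0]]
force: [0.2, 0.7, -0.9]
gripper_width: 0.0047
```

```bash
python3 -c "
from h import *
s=telemetry.get_state(); R=np.array(s['tool_rot']); print(s['ee_pos'],s['force'], R.T@(np.array([.448,.0155,.110])-s['ee_pos'])*1000)
print('y ang',np.arctan2(R[1,1],R[0,1]))"
```

```text
[ 0.50853627 -0.15604326  0.21954112] [ 0.17145834  0.68770461 -0.89316159] [181.47997484  14.84555761 109.25023564]
y ang 0.42270881976207453
```

Call:
drive_tool(
  commands=[
    [[46,4,0,0,0,0.007,0.6],[92,8,0,0,0,0.007,0.6],[138,11,30,0,0,0.007,0.6],[181,15,60,0,0,0.007,0.6],[181,15,105,0,0,0.007,0.6]],
  ],
)

```text
clock: 5.7
ee_pos: [0.4464, 0.021, 0.1124]
tool_rot: [[-0.41, 0.912, 0.002], [0.912, 0.41, 0.003], [0.002, 0.003, -1.0]]
force: [1.3, 1.2, 0.3]
gripper_width: 0.036
```

```bash
python3 -c "
from measure import *
s=telemetry.get_state(); R=np.array(s['tool_rot']); print(s['ee_pos'],s['force'],s['gripper_width'])
w=snapshot('wrist');cv2.imwrite('pics/w1.png',w)
T=np.array(s['ee_pos'])
print('rib centre proj',proj('wrist',[[.448,.0155,.066]]),'tool line',proj('wrist',[T+R[:,2]*.017,[T[0],T[1],.066]]))
for r in tip_of('carrier','wrist'): print(r['p'],np.round(r['point'],4))
snapshot('side')
for r in tip_of('carrier','side')+tip_of('cap_top','side'): print(r['p'],np.round(r['point'],4))
snapshot('top')
for r in tip_of('cap_top','top'): print(r['p'],np.round(r['point'],4))
"
```

```text
[0.44641818 0.0210465  0.11243795] [1.3187549  1.22525432 0.2541959 ] 0.035999863039498814
rib centre proj [[325.24830888 250.41003994]] tool line [[327.57505369 266.1658531 ]
 [326.79180063 241.03832404]]
0.65 [0.4494 0.0134 0.0187]
0.82 [0.45   0.0164 0.0177]
0.15 [0.5704 0.1235 0.0169]
0.75 [ 0.5046 -0.1579  0.1537]
0.7 [ 0.6582 -0.2268  0.1509]
0.6 [ 0.6528 -0.2265  0.1552]
0.45 [ 0.5081 -0.1568  0.1543]
```

View pics/w1.png

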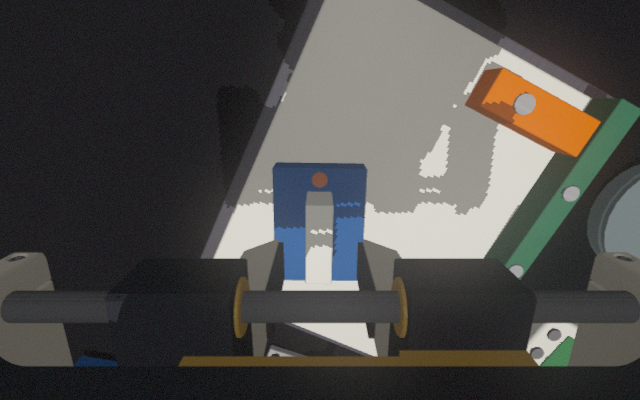

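The wrist view shows the rib (columns 306–333) centred and parallel between the jaws (248–394). The networks put the cap back up at about 0.154 m. Descending.

Call:
drive_tool(
  commands=[
    [[-5,0,20,0,0,0,0.6],[-5,0,40,0,0,0,0.6],[-5,0,52,0,0,0,0.6],[-5,0,52,0,0,0,0.6]],
  ],
)

```text
clock: 6.45
ee_pos: [0.449, 0.0106, 0.0607]
tool_rot: [[-0.403, 0.915, -0.0], [0.915, 0.403, 0.0], [0.0, -0.0, -1.0]]
force: [0.3, -0.3, -0.5]
gripper_width: 0.0365
```

Call:
drive_tool(
  commands=[
    [[4,0,5,0,0,0,0.6],[4,0,6.5,0,0,0,0.6],[4,0,6.5,0,0,0,0.6]],
  ],
)

```text
clock: 6.75
ee_pos: [0.4476, 0.0151, 0.0546]
tool_rot: [[-0.404, 0.915, 0.001], [0.915, 0.404, 0.0], [0.0, 0.001, -1.0]]
force: [0.3, 0.2, 0.4]
gripper_width: 0.0368
```

Call:
drive_tool(
  commands=[
    [[0,0,0,0,0,0,1],[0,0,0,0,0,0,1],[0,0,0,0,0,0,1],[0,0,0,0,0,0,1]],
  ],
  force=25,
)

```text
clock: 7.15
ee_pos: [0.4476, 0.0149, 0.0544]
tool_rot: [[-0.404, 0.915, 0.0], [0.915, 0.404, 0.0], [-0.0, 0.0, -1.0]]
force: [-0.8, 0.9, 2.2]
gripper_width: 0.0156
```

Gripped at 15.6 mm, which matches the rib. Next I lift 2 mm, square up to the jig and move near the corner.

Call:
drive_tool(
  commands=[
    [[0,20,-2,0,0,0.13,1],[3,42,-2,0,0,0.26,1],[8,65,-2,0,0,0.39,1],[14,87,-2,0,0,0.442,1],[20,103,-2,0,0,0.442,1]],
  ],
)

```text
clock: 7.65
ee_pos: [0.5343, 0.0758, 0.0558]
tool_rot: [[0.027, 1.0, -0.0], [1.0, -0.027, -0.0], [-0.0, -0.0, -1.0]]
force: [0.1, -0.1, -3.2]
gripper_width: 0.0159
```

```bash
python3 -c "
from measure import *
s=telemetry.get_state(); R=np.array(s['tool_rot']); print(s['ee_pos'],s['force'],s['gripper_width'],np.arctan2(R[1,1],R[0,1]))
ims=[snapshot(n) for n in('wrist','side','top')]
for n in('wrist','side','top'):
  for q in('carrier','corner'):
    for r in tip_of(q,n)[:2]: print(n,q,round(r['p'],2),np.round(r['point'],4))
cv2.imwrite('pics/w2.png',ims[0])
cv2.imwrite('pics/s2.png',cv2.resize(ims[1][150:310,220:420],None,fx=3.7,fy=3.7,interpolation=2))
"
```

```text
[0.53427345 0.0758278  0.05580268] [ 0.14233248 -0.11651082 -3.20963655] 0.015923171197908727 -0.027175004480521892
wrist carrier 0.69 [0.535  0.0761 0.0234]
side carrier 0.87 [0.5364 0.0814 0.0163]
side corner 0.7 [0.5713 0.1234 0.0217]
top carrier 0.93 [ 0.3643 -0.2364  0.0038]
top carrier 0.47 [ 0.5066 -0.1579  0.1529]
```

View pics/w2.png

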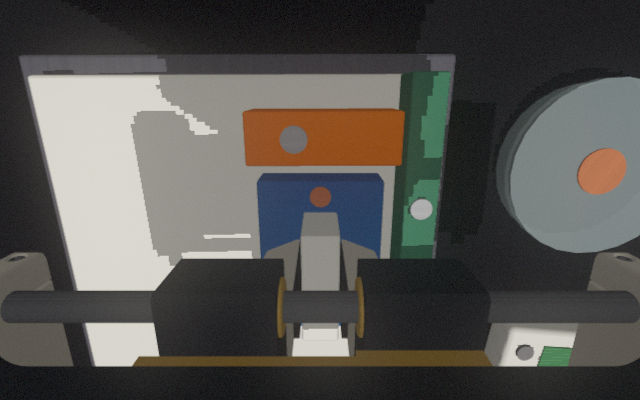

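View pics/s2.png

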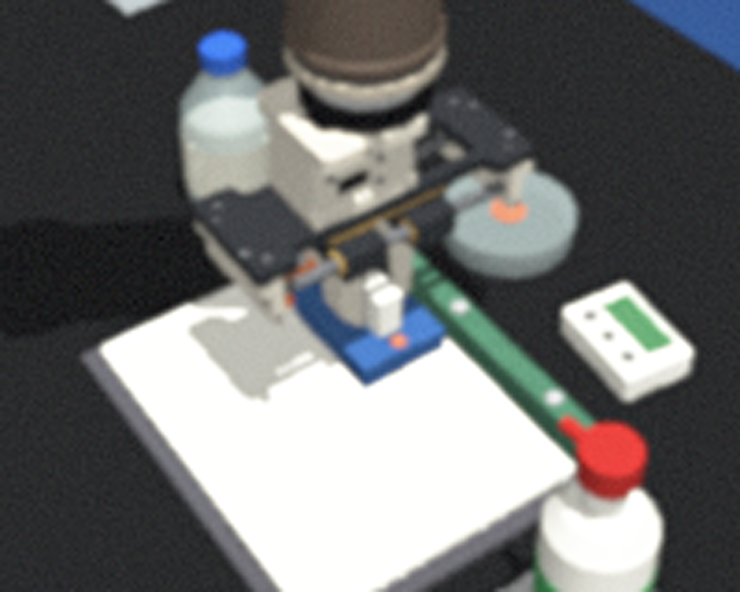

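The carrier is held square, just short of the orange stop (stop face row 165, carrier edge row 175) and the green fence. Next I lower it and creep towards the stop, watching the force.

Call:
drive_tool(
  commands=[
    [[0,0,2,0,0,0,1],[2,0,2,0,0,0,1],[3,0,2,0,0,0,1],[3,0,2,0,0,0,1]],
  ],
)

```text
clock: 8.5
ee_pos: [0.5338, 0.0779, 0.0544]
tool_rot: [[0.026, 1.0, 0.001], [1.0, -0.026, 0.0], [0.0, 0.0, -1.0]]
force: [-0.6, 0.8, 1.0]
gripper_width: 0.0159
```

Call:
drive_tool(
  commands=[
    [[1,0,0,0,0,0,1],[2,0,0,0,0,0,1],[2,0,0,0,0,0,1]],
  ],
)

```text
clock: 8.8
ee_pos: [0.5339, 0.0799, 0.0544]
tool_rot: [[0.026, 1.0, 0.001], [1.0, -0.026, 0.0], [0.0, 0.001, -1.0]]
force: [0.2, -1.0, 2.2]
gripper_width: 0.016
```

Call:
drive_tool(
  commands=[
    [[1,0,0,0,0,0,1],[1,0,0,0,0,0,1]],
  ],
)

```text
clock: 9.0
ee_pos: [0.5339, 0.0808, 0.0544]
tool_rot: [[0.026, 1.0, 0.0], [1.0, -0.026, 0.0], [0.0, 0.0, -1.0]]
force: [0.6, -0.8, 3.5]
gripper_width: 0.0159
```

Call:
drive_tool(
  commands=[
    [[1,0,0,0,0,0,1],[1,0,0,0,0,0,1]],
  ],
)

```text
clock: 9.2
ee_pos: [0.5339, 0.0818, 0.0544]
tool_rot: [[0.026, 1.0, 0.0], [1.0, -0.026, 0.0], [0.0, 0.0, -1.0]]
force: [-0.3, -1.7, 5.1]
gripper_width: 0.016
```

Call:
drive_tool(
  commands=[
    [[1,0,0,0,0,0,1],[1,0,0,0,0,0,1]],
  ],
)

```text
clock: 9.4
ee_pos: [0.5339, 0.0827, 0.0544]
tool_rot: [[0.026, 1.0, 0.0], [1.0, -0.026, 0.0], [0.0, 0.0, -1.0]]
force: [0.1, -0.9, 5.8]
gripper_width: 0.0159
```

Call:
drive_tool(
  commands=[
    [[1,0,-0.2,0,0,0,1],[1,0,-0.2,0,0,0,1]],
  ],
)

```text
clock: 9.6
ee_pos: [0.5338, 0.0838, 0.0544]
tool_rot: [[0.026, 1.0, 0.0], [1.0, -0.026, -0.0], [-0.0, 0.0, -1.0]]
force: [0.5, -1.8, 3.0]
gripper_width: 0.0158
```

Call:
drive_tool(
  commands=[
    [[1,0,0,0,0,0,1],[1,0,0,0,0,0,1]],
  ],
)

```text
clock: 9.8
ee_pos: [0.5338, 0.0839, 0.0544]
tool_rot: [[0.027, 1.0, 0.0], [1.0, -0.027, -0.001], [-0.001, 0.0, -1.0]]
force: [0.6, -5.0, 3.7]
gripper_width: 0.0159
```

Call:
drive_tool(
  commands=[
    [[1,0,0,0,0,0,1],[1,0,0,0,0,0,1]],
  ],
)

```text
clock: 10.0
ee_pos: [0.5337, 0.084, 0.0544]
tool_rot: [[0.027, 1.0, 0.0], [1.0, -0.027, -0.002], [-0.002, 0.0, -1.0]]
force: [0.2, -7.4, 4.0]
gripper_width: 0.0159
```

The stop touches at y = 0.084, exactly as predicted. Now towards the fence.

Call:
drive_tool(
  commands=[
    [[-1,2,0,0,0,0,1],[-1,4,0,0,0,0,1],[-1,6,0,0,0,0,1],[-1,7,0,0,0,0,1],[-1,7,0,0,0,0,1]],
  ],
)

```text
clock: 10.5
ee_pos: [0.5396, 0.0838, 0.0544]
tool_rot: [[0.027, 1.0, -0.002], [1.0, -0.027, -0.0], [-0.001, -0.002, -1.0]]
force: [-5.0, -4.8, 9.2]
gripper_width: 0.0158
```

Call:
drive_tool(
  commands=[
    [[0,1,0,0,0,0,1],[0,1,0,0,0,0,1]],
  ],
)

```text
clock: 10.7
ee_pos: [0.5405, 0.0837, 0.0544]
tool_rot: [[0.027, 1.0, -0.002], [1.0, -0.027, -0.001], [-0.001, -0.002, -1.0]]
force: [-5.1, -5.2, 10.6]
gripper_width: 0.0157
```

Call:
drive_tool(
  commands=[
    [[0,1,0,0,0,0,1],[0,1,0,0,0,0,1]],
  ],
)

```text
clock: 10.9
ee_pos: [0.5415, 0.0837, 0.0544]
tool_rot: [[0.027, 1.0, -0.002], [1.0, -0.027, -0.0], [-0.001, -0.002, -1.0]]
force: [-4.5, -3.7, 9.8]
gripper_width: 0.0161
```

Call:
drive_tool(
  commands=[
    [[0,1,0,0,0,0,1],[0,1,0,0,0,0,1]],
  ],
)

```text
clock: 11.1
ee_pos: [0.5425, 0.0837, 0.0544]
tool_rot: [[0.027, 1.0, -0.002], [1.0, -0.027, -0.0], [-0.001, -0.002, -1.0]]
force: [-5.0, -4.2, 10.1]
gripper_width: 0.0158
```

Call:
drive_tool(
  commands=[
    [[0,1,0,0,0,0,1],[0,1,0,0,0,0,1]],
  ],
)

```text
clock: 11.3
ee_pos: [0.5431, 0.0837, 0.0544]
tool_rot: [[0.027, 1.0, -0.003], [1.0, -0.027, -0.0], [-0.0, -0.003, -1.0]]
force: [-6.7, -4.4, 11.6]
gripper_width: 0.0156
```

Call:
drive_tool(
  commands=[
    [[0,1,0,0,0,0,1],[0,1,0,0,0,0,1]],
  ],
)

```text
clock: 11.5
ee_pos: [0.5431, 0.0837, 0.0544]
tool_rot: [[0.027, 1.0, -0.005], [1.0, -0.027, -0.0], [-0.0, -0.005, -1.0]]
force: [-10.4, -5.1, 15.7]
gripper_width: 0.0159
```

Call:
drive_tool(
  commands=[
    [[0,1,0,0,0,0,1],[0,1,0,0,0,0,1]],
  ],
)

```text
clock: 11.7
ee_pos: [0.5431, 0.0836, 0.0543]
tool_rot: [[0.027, 1.0, -0.007], [1.0, -0.027, 0.0], [0.0, -0.007, -1.0]]
force: [-13.8, -5.2, 19.9]
gripper_width: 0.0158
```

The fence touches at x = 0.543, again as predicted. I'll even out the push, hold it and check.

Call:
drive_tool(
  commands=[
    [[0,0.3,-0.3,0,0,0,1],[0,0.3,-0.3,0,0,0,1],[0,0.3,-0.3,0,0,0,1],[0,0.3,-0.3,0,0,0,1],[0,0.3,-0.3,0,0,0,1]],
  ],
)

```text
clock: 12.2
ee_pos: [0.5431, 0.0837, 0.0544]
tool_rot: [[0.027, 1.0, -0.007], [1.0, -0.027, 0.0], [-0.0, -0.007, -1.0]]
force: [-13.2, -4.5, 17.3]
gripper_width: 0.0154
```

```bash
python3 -c "
from measure import *
def st():
  s=telemetry.get_state(); print(s['clock'],np.round(s['ee_pos'],4),np.round(s['force'],1),s['gripper_width'])
st()
ims={n:snapshot(n) for n in('wrist','side','top')}
for n,im in ims.items():
  for q in('carrier','corner','cap_top','reagent','dish','timer'):
    for r in tip_of(q,n)[:2]: print(n,q,round(r['p'],2),np.round(r['point'],4))
st()
cv2.imwrite('pics/w3.png',ims['wrist'])
cv2.imwrite('pics/s3.png',cv2.resize(ims['side'][150:310,220:420],None,fx=3.7,fy=3.7,interpolation=2))
"
```

```text
12.2 [0.5431 0.0837 0.0544] [-13.2  -4.5  17.3] 0.015438009553788917
wrist carrier 0.82 [0.5422 0.0809 0.0193]
wrist corner 0.76 [0.5711 0.1219 0.0188]
wrist dish 0.91 [ 0.6838  0.111  -0.0056]
wrist timer 0.89 [ 0.6684 -0.0206  0.0043]
side carrier 0.59 [0.5464 0.0829 0.0177]
side corner 0.92 [0.5728 0.1247 0.0178]
side cap_top 0.82 [ 0.6589 -0.2268  0.1521]
side cap_top 0.58 [ 0.5056 -0.1578  0.1544]
side reagent 0.9 [0.5513 0.2602 0.0012]
side dish 0.85 [0.6818 0.1127 0.002 ]
side timer 0.95 [ 6.684e-01 -1.670e-02  4.000e-04]
side timer 0.51 [ 5.508e-01  2.603e-01 -1.000e-04]
top carrier 0.56 [ 0.3635 -0.2384  0.0011]
top cap_top 0.66 [ 0.6563 -0.2266  0.1533]
top cap_top 0.62 [ 0.509  -0.1557  0.1538]
top reagent 0.94 [ 0.5511  0.2602 -0.0011]
top timer 0.77 [ 0.6641 -0.0163  0.0013]
13.25 [0.5431 0.0837 0.0544] [-13.8  -4.4  17.6] 0.01594451176017693
```

View pics/w3.png

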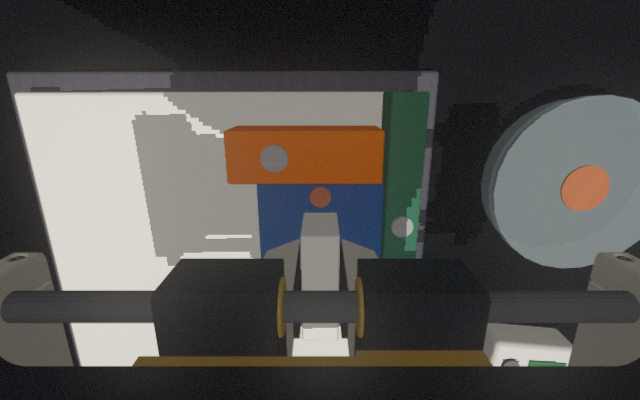

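View pics/s3.png

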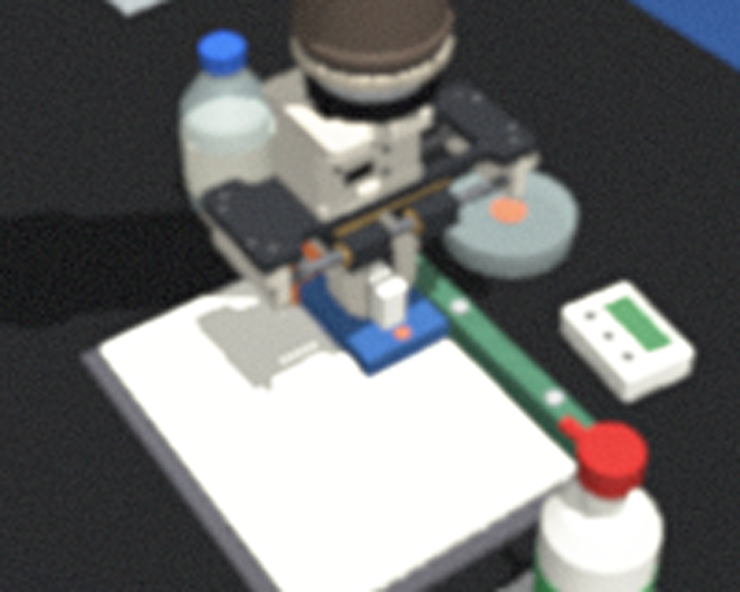

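The carrier sits flush on both faces. Its edge meets the fence at column 383 and the stop at row 184, and the force has held steady for 1 s. The bystanders haven't moved and the cap is up, so I'm handing in.

```bash
python3 -c "
from plant import ticket,telemetry
print(ticket.finish_job()); s=telemetry.get_state(); print(s['clock'],s['force'],s['ee_pos'])"
```

```text
the job is handed in; nothing more can be done
None
the job is handed in; nothing more can be done
```

I primed the jig, brought the carrier into the corner and handed the job in at about 13 s while still holding the clamping push. No verdict was reported.

- **Cap:** I pressed the white/green canister's red cap to its hard stop; the force jumped to 54 N at the bottom. After release, both fixed cameras put its top at 0.154 m, against 0.153 m when up.
- **Carrier:** I gripped the 60 x 80 mm carrier by its rib, turned it square and slid it against the orange stop, then the green fence. Each contact came within about 1 mm of where I had predicted it. The last wrist picture shows no gap on either side, and the yaw is within about 0.01 rad of the jig.
- **Push:** It held steady for the last second before hand-in, at about 13–14 N towards the fence and 17–18 N down. That is more than the 10 N asked for, especially downwards. About 4.5 N also goes into the stop. These are wrist readings, so the actual contact forces on fence and bed will differ somewhat because of friction and the carrier's weight of about 3 N.
- **Bystanders:** The reagent bottle, dish and timer measured within about 5 mm of where they started, which is roughly the measurement accuracy.
- **Disagreements:** In the last look, the networks placed the carrier up to 4 mm differently in the wrist and side views, about their stated accuracy. In the top view they found only the larger look-alike, because the arm hid the real one. I relied on the contact forces and the wrist picture instead.

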